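# Change the rinse station over to the blue bottle

## Robot

A 6-joint arm with a two-finger parallel gripper is mounted at the origin on the work surface. World frame = base frame: x ahead of the robot, y to its left, z up, the work surface at z = 0. Lengths are in m, angles in rad, forces in N, time in s.
With the tool pointing down it reaches from about 0.35 to 0.775 m from the base axis. Payload 7.3 kg.
Tool frame: the origin (TCP) lies midway between the tips of the shut fingers; the grasp point (between the pads) lies grasp_offset behind it (grasp_offset is the distance from the TCP to the grasp point, in m); z points along the fingers, y is the line along which they close (so a half turn about z gives the same grasp; the last joint's range is limited). The gripper opens to 92 mm and grips with 3 to 60 N. Pads are 19 mm wide; open, the fingers measure 130 mm over their backs; the gripper's body (75 mm by 190 mm) begins 47 mm behind the grasp point.
Start: joints at [0.995, 0.342, 1.524, -0, 1.275, -0.146], TCP at [0.219, 0.477, 0.227] pointing down, gripper open.
Joint ranges: [-2.53, 2.53], [-0.77, 2.02], [0.04, 2.7], [-1, 4.14], [0.28, 2.66], [-3.11, 3.11]. Speed limits (rad/s): [2.57, 2.57, 3.14, 3.14, 3.14, 3.14].

## Interface

Orientations are given as [roll, pitch, yaw] about the fixed x, y, z axes, in that order (R = Rz(yaw) Ry(pitch) Rx(roll)).
In Python, from cell import * gives the robot as it stands.
- The arm moves only by the tool step_arm, never from a script. Its argument "plan" is a list of rows, each a list of 5 numbers: the closure, from -1 (fully open) to 1 (shut), then the shift along the tool's x, y, z in m, then the turn about the tool's z in rad. In form: [[hand, x, y, z, twist], ...]. A call has 1 to 20 rows; each row is the pose to reach, as a shift and turn from the pose commanded when the call began, along the tool's axes at that moment; what a row does not reach only later rows make up. A row lasts 1/8 s, in which the tool goes at most 62.5 mm and 10.7 degrees, less where a joint would pass 70% of its speed; a pose out of reach is approached as far as the arm can. A call with a gripper value outside its range is refused whole. The fingers move at their own pace and stop on an object; "grip_force" is the grip in N (left out, the last holds). Time passes only in rows, so rows that repeat a pose let the fingers close. It gives the time, the measured TCP pose, the force, the opening and the grip force at its end, in the units of the state.
- observe(): the state, without advancing time (a new reading comes with each control period).
- read_camera(name): name is "scene" or "top"; returns a dict with "img" (420x560x3 uint8, red, green, blue), "range_z" (420x560 float32, m along the optical axis (not along the pixel's ray), 0 where there is no reading), "fx", "fy", "cx", "cy" (pixels), "R" (3x3) and "t" (3): a world point X has camera coordinates R X + t. Camera axes: x right, y down, z forward; pixel columns grow to the right and rows downward; lengths in m; the calibration is good to about 2 mm. A picture is of the moment at which its call begins.
- hand_in(): hands the job in; it is judged then, once.
The state is a dict: "time": time; "qpos": joint angles; "qvel": joint speeds; "joint_efforts": joint torques, N m; "tool_pos": TCP position; "tool_rot": TCP orientation; "contact_force": force on the tool from outside, world axes, zero at the start; "torque": the same for the moment, N m; "opening": finger opening in m; "grip_force": force on a finger pad.
Only numpy, scipy, OpenCV 4.12 (cv2) and the standard library are available. Lean on these libraries where they do the work, as an engineer would, in place of code of your own. Each camera call takes 0.05 s, during which the arm holds its last target. There are 200 camera calls.

## Task

Change the rinse station over to the blue bottle. First shut the outlet: push its red lever round a quarter turn, from lying along the spout until it lies square across it against the stop pin. Then push the black selector arm round until its orange tip points squarely at the blue bottle; grip nothing, and leave the bottles and the cup standing where they are.

Things in the scene. Friction and masses are not known exactly. Their poses are not given: they have to be found in the camera images.
- outlet (a joint): Angle of the red outlet lever about its vertical pivot, rad: 0 = along the spout (open), growing counter-clockwise seen from above to 1.57 = square across the spout, against the fixed stop pin (shut). It starts between 0 and 0.25. It stays where it is left; about 2 N at 55 mm from the pivot turns it.
- outlet_hub (a point): On the red lever's pivot axis, half-way up the lever, 97 mm above the counter, 170 mm from the selector's axis; x axis along the lever to its free end, z up; it turns with the lever. The lever is a red bar 16 mm wide and 14 mm high (underside 90 mm, top 104 mm above the counter) that reaches 78 mm from the pivot.
- stop_pin (a point): Top centre of the steel stop pin, 106 mm above the counter, 8 mm thick, 38 mm from the lever's pivot, on the selector's side of the shut lever. Below the lever are the steel valve body, 44 mm square, up to 70 mm above the counter, and the spout, up to 57 mm above the counter, running from it away from the selector.
- outlet_tip (a point): Middle of the free end of the red lever, 78 mm from its pivot; it turns with the lever.
- selector (a joint): Angle of the black selector arm about its vertical axis, rad, counter-clockwise positive seen from above: 0 = pointing at the outlet lever's pivot; stops at -3.5 and 3.5. It starts between -0.7 and 0.7. The bottles stand at about 1.75, -1.75 and 3.14 (also -3.14). It stays where it is left, without catches; about 1.3 N at 65 mm from the axis turns it.
- selector_hub (a point): On the selector arm's axis, half-way up the arm, 100 mm above the counter; x axis along the arm to its tip, z up; turns with the arm. The arm is a black bar with a 40 mm orange tip, 14 mm wide, 16 mm high (underside 92 mm, top 108 mm above the counter), reaching 95 mm from the axis, 35 mm at its tail. The hub is 34 mm across, 110 mm high, on a column 40 mm across.
- selector_tip (a point): Middle of the end of the selector arm's orange tip, 95 mm from its axis; it turns with the arm.
- station: The fixed rinse station: a white slab 420 x 380 mm and 20 mm thick lying on the counter. Origin at its underside on the selector's axis; its x axis points from the selector to the outlet lever and along the spout. The slab reaches from -190 to 230 mm in x and 190 mm either side in y.
- blue_mid (a point): Centre (half-way up) of the blue bottle: a squat blue bottle with a cap of the same colour, 56 mm across, 95 mm tall, 0.22 kg, standing loose on the base slab (its foot 20 mm above the counter) about 140 mm from the selector's axis. The three bottles change places from run to run.
- green_mid (a point): Centre (half-way up) of the green bottle: a squat green bottle with a cap of the same colour, 56 mm across, 95 mm tall, 0.22 kg, standing loose on the base slab (its foot 20 mm above the counter) about 140 mm from the selector's axis. The three bottles change places from run to run.
- amber_mid (a point): Centre (half-way up) of the amber bottle: a squat yellow bottle with a cap of the same colour, 56 mm across, 95 mm tall, 0.22 kg, standing loose on the base slab (its foot 20 mm above the counter) about 140 mm from the selector's axis. The three bottles change places from run to run.
- cup_mid (a point): Centre (half-way up) of a white plastic cup, 68 mm across the rim, 80 mm tall, 0.15 kg, standing loose on the counter near the outlet.
There are look-alikes about, which are no part of the job. What is meant by the part that bears cup_mid is not pink, and is the smaller of those in its own colour.

How it is judged:
On the way, in this order (a step that is already met when the one before it is completed fails the run):
1. the outlet lever is pushed shut, square across the spout (value of joint outlet above 1.4 rad), for 0.2 s.
2. the selector arm is pushed round to point at the blue bottle (x of blue_mid in the frame of selector_hub above 0.05 m and y of blue_mid in the frame of selector_hub between -0.018 and 0.018 m), for 0.2 s.
At the end, for the whole second after the job is handed in: The outlet lever is shut (joint above 1.4 rad), the selector arm's line passes within 18 mm of the blue bottle's centre with the orange tip on that side, both are at rest, and the bottles and the cup stand upright within 15 mm of where they began (all of step 2 and value of joint outlet above 1.4 rad and velocity of joint selector between -0.05 and 0.05 rad/s and velocity of joint outlet between -0.05 and 0.05 rad/s and distance of each of blue_mid, green_mid, amber_mid, cup_mid from where it was at the start of the episode below 0.015 m and angle between each of blue_mid, green_mid, amber_mid, cup_mid's own z axis and vertical below 0.15 rad); the robot touches nothing.
It fails at once if the selector is turned (its tip moved over 30 mm) while the outlet is not yet shut (distance of selector_tip from where it was at the start of the episode above 0.03 m and value of joint outlet below 1.2 rad).
It fails at once if a bottle or the cup is carried, shoved or lifted over 15 mm, or tipped (distance of any of blue_mid, green_mid, amber_mid, cup_mid from where it was at the start of the episode above 0.015 m or angle between any of blue_mid, green_mid, amber_mid, cup_mid's own z axis and vertical above 0.3 rad).
It fails at once if the selector arm or the outlet lever is gripped between the fingers instead of pushed ((contact force between the fingers and selector_c0 above 12 N and y of the grasp point in the frame of selector_hub between -0.006 and 0.006 m and x of the grasp point in the frame of selector_hub between 0.015 and 0.1 m and z of the grasp point in the frame of selector_hub below 0.03 m) or (contact force between the fingers and outlet_c0 above 12 N and y of the grasp point in the frame of outlet_hub between -0.006 and 0.006 m and x of the grasp point in the frame of outlet_hub between 0.015 and 0.083 m and z of the grasp point in the frame of outlet_hub below 0.03 m)).
It also fails if it takes over 48 s, if anything falls off the work surface, if the arm or the gripper's body presses on something with over 40 N, if the wrist force passes 120 N, or if a joint passes its speed limit or range.

## Working session

There is one attempt and no reset: what is moved stays moved. The work goes in short steps, Python scripts to look and compute and a tool call to move; the robot and the scene stay as the last step left them, time stands still between calls to the robot, and variables do not carry over. Pictures are saved under pics/ and viewed, at most 10 in all, crops included, and the job is handed in when it is done.

Besides the shell and the picture viewer there is one more tool, called after "Emit:" by a JSON object that holds its "name" and its "arguments". step_arm: Moves the arm, as the interface text tells. Its arguments: {"type":"object","properties":{"plan":{"type":"array","items":{"type":"array","items":{"type":"number"}}},"grip_force":{"type":"number"}},"required":["plan"]}

```bash
mkdir -p pics; cat > h.py <<'E'
from cell import *
import numpy as np, cv2
def save(name,fn):
    c=read_camera(name); cv2.imwrite('pics/'+fn,c['img'][:,:,::-1]); return c
def pts(c,px):  # pixels (u,v) -> world with range
    R=np.array(c['R']);t=np.array(c['t']);o=[]
    for u,v in px:
        z=c['range_z'][int(v),int(u)]
        o.append(R.T@(np.array([(u-c['cx'])/c['fx']*z,(v-c['cy'])/c['fy']*z,z])-t))
    return np.array(o)
def cloud(c):
    v,u=np.mgrid[0:420,0:560]; z=c['range_z'].astype(float)
    P=np.stack([(u-c['cx'])/c['fx']*z,(v-c['cy'])/c['fy']*z,z],-1)-np.array(c['t'])
    P=P@np.array(c['R']); P[z==0]=np.nan; return P
E
python3 - <<'E'
from h import *
a=save('scene','s1.png');b=save('top','t1.png')
for c in(a,b): print(-np.array(c['R']).T@c['t'],c['fx'],(c['range_z']>0).mean())
np.savez('t1.npz',P=cloud(b),img=b['img']);np.savez('s1.npz',P=cloud(a),img=a['img'])
print(observe())
E
```

```text
[ 1.13015528 -0.24590206  1.1812731 ] 438.3119123785365 0.9959778911564626
[ 0.30954394 -0.10084882  1.39106694] 542.6315550815646 0.9959396258503401
{'time': 0.1, 'qpos': array([ 9.94977960e-01,  3.42658483e-01,  1.52491512e+00, -3.76585219e-06,
        1.27537973e+00, -1.45972980e-01]), 'qvel': array([-0.00096395, -0.00142137, -0.0019858 ,  0.00133116,  0.0008114 ,
        0.00106384]), 'joint_efforts': array([ 1.84435332e-03, -4.32005274e+01, -2.44695318e+01,  7.19766947e-02,
        5.24856162e-02, -8.39102790e-05]), 'tool_pos': array([0.21855634, 0.47695524, 0.22611385]), 'tool_rot': array([-3.14024592e+00, -1.94355335e-04,  2.71174824e+00]), 'contact_force': array([-0.16232086,  0.5034148 ,  0.32831379]), 'torque': array([-0.01824292, -0.00189529, -0.01118106]), 'grip_force': 0.0, 'opening': 0.09202004114046705}
```

View pics/t1.png

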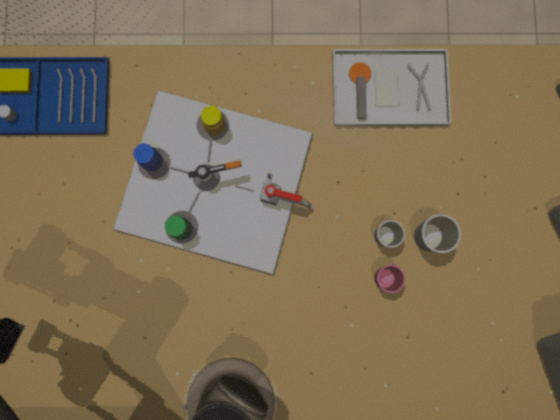

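View pics/s1.png

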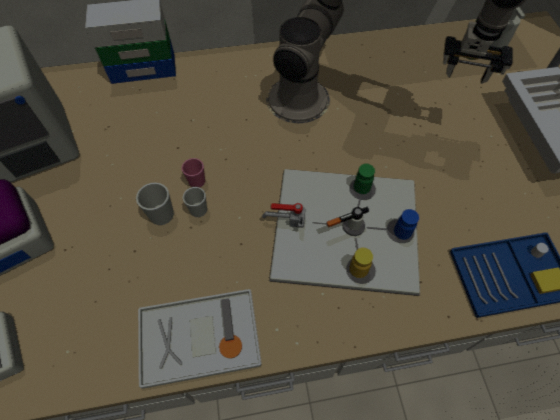

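The top view shows the red lever at (270,190)→(308,204), the selector hub at (204,173) with its orange tip at (240,164), and the bottles: blue (148,157), amber (211,118), green (178,227).
Look-alikes:
- Cup: small white (390,235), large white (440,234) or pink (391,280). I choose the small white one.
- Blue: the bottle, or the blue tray (70,95).
- Yellow: the bottle, or the sponge (12,80).
- Orange: the selector tip, or the disc (360,72) in the tray.

```bash
python3 - <<'E'
from h import *
d=np.load('t1.npz');P=d['P'];hsv=cv2.cvtColor(d['img'],cv2.COLOR_RGB2HSV)
def m(h0,h1,zlo,zhi,box,s=120,vmin=60):
    u0,u1,v0,v1=box;M=np.zeros((420,560),bool)
    H,S,V=hsv[...,0],hsv[...,1],hsv[...,2]
    hm=(H>=h0)&(H<=h1) if h0<h1 else (H>=h0)|(H<=h1)
    M[v0:v1,u0:u1]=True
    return M&hm&(S>s)&(V>vmin)&(P[...,2]>zlo)&(P[...,2]<zhi)
def show(n,M):
    q=P[M]; vv,uu=np.nonzero(M); c=(q[:,:2].min(0)+q[:,:2].max(0))/2
    print(n,len(q),'mean',q.mean(0).round(4),'mid',c.round(4),'px',uu.mean().round(1),vv.mean().round(1)); return q
box=(110,320,90,280)
for n,h0,h1 in(('blue',100,130),('green',45,90),('amber',20,35)):
    show(n,m(h0,h1,.107,.14,box))
r=show('red',m(172,4,.085,.125,box,150))
o=show('orange',m(5,18,.09,.125,box,150))
for q in(r,o):
    (cx,cy),(w,h),a=cv2.minAreaRect(q[:,:2].astype(np.float32)); print('rect',cx,cy,w,h,a)
    l=cv2.fitLine(q[:,:2].astype(np.float32),cv2.DIST_L2,0,.01,.01).ravel();s=(q[:,:2]-l[2:])@l[:2];print('line',l,s.min(),s.max())
# slab
S=(P[...,2]>.012)&(P[...,2]<.028)&(hsv[...,1]<60);S[:, :110]=0;S[:,325:]=0
q=P[S][:,:2].astype(np.float32);print('slab',cv2.minAreaRect(q))
print('slab z',np.nanmedian(P[S][:,2]))
cup=np.zeros((420,560),bool);cup[215:252,374:408]=1
show('cup',cup&(P[...,2]>.06)&(P[...,2]<.1))
# hub top
hb=np.zeros((420,560),bool);hb[155:195,185:225]=1
show('hub',hb&(P[...,2]>.106)&(P[...,2]<.125)&(hsv[...,1]<110))
im=cv2.resize(d['img'][90:280,110:330,::-1],None,fx=3.5,fy=3.1);cv2.imwrite('pics/c1.png',cv2.resize(d['img'][90:280,110:330,::-1],(770,596)[0:2] if 0 else (690,596)))
E
```

```text
blue 309 mean [0.5978 0.2029 0.1157] mid [0.5976 0.2035] px 143.6 153.5
green 310 mean [0.424  0.1241 0.1162] mid [0.4245 0.1245] px 175.3 225.7
amber 322 mean [0.6906 0.0437 0.116 ] mid [0.6911 0.0439] px 210.6 115.6
red 189 mean [ 0.4983 -0.1331  0.1052] mid [ 0.5011 -0.13  ] px 284.3 194.4
orange 72 mean [ 0.5672 -0.0185  0.1089] mid [ 0.5347 -0.0822] px 236.4 166.1
rect 0.5020089745521545 -0.13046512007713318 0.08561907708644867 0.023770883679389954 78.75287628173828
line [ 0.24725631  0.9689501   0.49830547 -0.13307427] -0.03976912923036691 0.046423869730704885
rect 0.5399639010429382 -0.08636796474456787 0.19887913763523102 0.0255418848246336 67.2370376586914
line [ 0.41314635  0.9106646   0.56723005 -0.01848623] -0.17284669443314538 0.026057460521567558
slab ((0.3638344407081604, 0.07439422607421875), (0.4602159261703491, 0.8006181120872498), 81.1156005859375)
slab z 0.02099680606009002
cup 228 mean [ 0.4062 -0.3936  0.0762] mid [ 0.4048 -0.3885] px 391.5 233.0
hub 273 mean [0.5563 0.0575 0.1107] mid [0.5559 0.0553] px 204.6 170.6
```

View pics/c1.png

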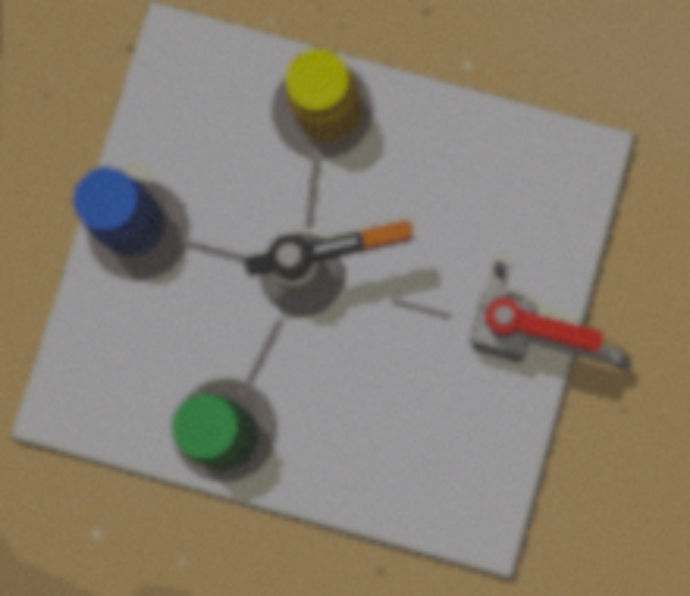

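The crop confirms the parts. The lever hub is at crop (504,316) with its free end at (600,340), the pin is at (500,268), the selector hub is at (291,254) with its tip at (410,229), and the blue bottle is on the far left. Next I'll work out the geometry.

```bash
cat > g.py <<'E'
from h import *
def rayz(c,u,v,z):
    R=np.array(c['R']);C=-R.T@np.array(c['t']);d=R.T@np.array([(u-c['cx'])/c['fx'],(v-c['cy'])/c['fy'],1]);return (C+d*(z-C[2])/d[2])[:2]
E
python3 - <<'E'
from g import *
c=read_camera('top');k=690/220;ky=596/190
f=lambda a,b,z:rayz(c,110+a/k-.34,90+b/ky-.34,z)
S=f(291,254,.110);L=f(504,316,.106);T=f(410,229,.1);LT=f(600,340,.097);pin=f(500,268,.106)
B=np.array([.5976,.2035])
print('S',S,'L',L,'tip',T,'levtip',LT,'pin',pin)
v=L-S;print('dist',np.linalg.norm(v),'st ang',np.arctan2(v[1],v[0]))
for n,a in(('sel',T-S),('lev',LT-L),('blue',B-S),('pin',pin-L),('amb',np.array([.6911,.0439])-S)):
    d=np.arctan2(a[1],a[0])-np.arctan2(v[1],v[0]);print(n,np.linalg.norm(a),(d+np.pi)%(2*np.pi)-np.pi)
print(grasp_offset if 'grasp_offset' in globals() else None)
E
```

```text
S [0.55644055 0.06266363] L [ 0.50816163 -0.09975773] tip [ 0.57747867 -0.02758895] levtip [ 0.49045683 -0.17338007] pin [ 0.54540498 -0.09691675]
dist 0.16944482996386923 st ang -1.8597235873387532
sel 0.09267216920336721 0.5179404708858222
lev 0.0757212605617024 0.05292722679115425
blue 0.14672758391751214 -3.136997162974409
pin 0.03735154766047706 1.9358575362964814
amb 0.1359604416074584 1.7212736992123556
0.0188
```

```bash
cat > p.py <<'E'
from g import *
S=np.array([.5564,.0627]);L=np.array([.5082,-.0998]);A0=-1.860
def frame(yaw): return np.array([np.cos(yaw),np.sin(yaw)]),np.array([np.sin(yaw),-np.cos(yaw)])
def push(C,th,r,half,gap,yaw):
    tx,ty=frame(yaw);u=np.array([np.cos(th+A0),np.sin(th+A0)]);n=np.array([-u[1],u[0]])
    return C+r*u-(half+.0095*abs(n@tx)+.019*abs(n@ty)+gap)*n
def loc(xy,z,p0,yaw):
    tx,ty=frame(yaw);d=np.array(xy)-p0[:2];return [round(float(d@tx),3),round(float(d@ty),3),round(float(p0[2]-z),3)]
E
python3 - <<'E'
from p import *
s=observe();p0=s['tool_pos'];y=s['tool_rot'][2]
print(loc((.44,.2),.226,p0,y)); a=push(L,.05,.055,.008,.02,y);print(a,loc(a,.226,p0,y),loc(a,.085,p0,y))
for th in np.arange(.05,1.62,.14): print(round(th,2),loc(push(L,th,.055,.008,0,y),.085,np.r_[a,.085],y))
E
```

```text
[-0.317, -0.16, 0.0]
[ 0.45540599 -0.14353689] [-0.474, -0.465, 0.0] [-0.474, -0.465, 0.141]
0.05 [-0.02, 0.004, 0.0]
0.19 [-0.026, 0.002, 0.0]
0.33 [-0.032, 0.001, 0.0]
0.47 [-0.039, 0.001, 0.0]
0.61 [-0.047, 0.003, 0.0]
0.75 [-0.054, 0.005, 0.0]
0.89 [-0.062, 0.008, 0.0]
1.03 [-0.069, 0.013, 0.0]
1.17 [-0.076, 0.02, 0.0]
1.31 [-0.081, 0.027, 0.0]
1.45 [-0.085, 0.036, 0.0]
1.59 [-0.089, 0.043, 0.0]
```

Emit:
{"name": "step_arm", "arguments": {"plan": [[1, -0.06, -0.03, 0, 0], [1, -0.12, -0.06, 0, 0], [1, -0.17, -0.09, 0, 0], [1, -0.22, -0.11, 0, 0], [1, -0.27, -0.135, 0, 0], [1, -0.317, -0.16, 0, 0], [1, -0.345, -0.21, 0, 0], [1, -0.37, -0.26, 0, 0], [1, -0.4, -0.315, 0, 0], [1, -0.43, -0.37, 0, 0], [1, -0.455, -0.425, 0, 0], [1, -0.474, -0.465, 0, 0], [1, -0.474, -0.465, 0, 0], [1, -0.474, -0.465, 0, 0], [1, -0.474, -0.465, 0.03, 0], [1, -0.474, -0.465, 0.06, 0], [1, -0.474, -0.465, 0.09, 0], [1, -0.474, -0.465, 0.12, 0], [1, -0.474, -0.465, 0.141, 0], [1, -0.474, -0.465, 0.141, 0]]}}

```text
time: 2.65
tool_pos: [0.455, -0.1411, 0.0847]
tool_rot: [3.141, -0.004, 2.714]
contact_force: [-1.9, -0.1, -0.5]
opening: 0.0006
grip_force: 0.0
```

```bash
python3 - <<'E'
from p import *
s=observe();print(s['tool_pos'],s['tool_rot'],s['contact_force'],s['opening'],s['time'])
c=read_camera('scene');cv2.imwrite('pics/s2.png',cv2.resize(c['img'][150:300,220:440,::-1],(770,525)))
E
```

```text
[ 0.45503697 -0.14105166  0.08465824] [ 3.14122529 -0.00353737  2.71385397] [-1.92386233 -0.10108199 -0.51159856] 0.000611471619975409 2.65
```

View pics/s2.png

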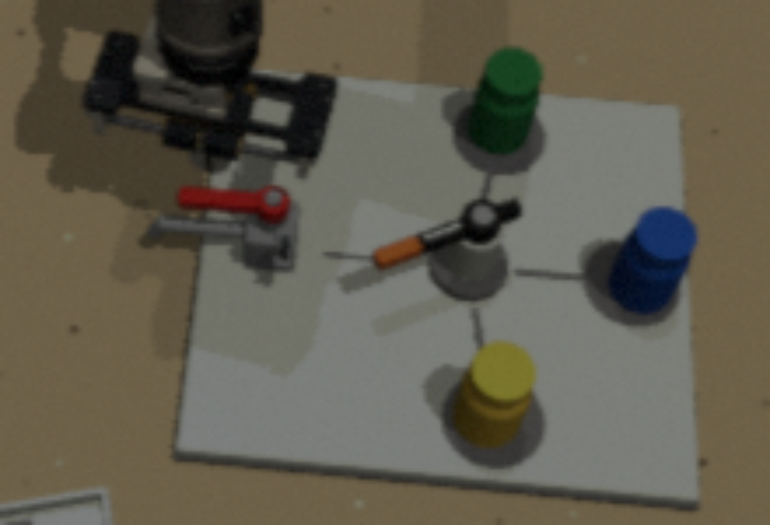

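The shut fingers are down at crop (215,165), beside the lever (180–290,200) on the correct side, and everything is still in place. I'll push the lever now.

Emit:
{"name": "step_arm", "arguments": {"plan": [[1, -0.01, 0.002, 0, 0], [1, -0.02, 0.003, 0, 0], [1, -0.026, 0.002, 0, 0], [1, -0.032, 0.001, 0, 0], [1, -0.039, 0.001, 0, 0], [1, -0.047, 0.003, 0, 0], [1, -0.054, 0.005, 0, 0], [1, -0.062, 0.008, 0, 0], [1, -0.069, 0.013, 0, 0], [1, -0.076, 0.02, 0, 0], [1, -0.081, 0.027, 0, 0], [1, -0.084, 0.033, 0, 0], [1, -0.086, 0.037, 0, 0], [1, -0.086, 0.037, 0, 0]]}}

```text
time: 4.45
tool_pos: [0.55, -0.1448, 0.0858]
tool_rot: [3.141, 0.001, 2.712]
contact_force: [-1.1, -0.7, -0.4]
opening: 0.0005
grip_force: 0.0
```

```bash
cat > m.py <<'E'
from p import *
def meas(fn=None):
    c=read_camera('scene');P=cloud(c);hsv=cv2.cvtColor(c['img'],cv2.COLOR_RGB2HSV);H,Sa,V=cv2.split(hsv)
    Z=P[...,2]; box=(abs(P[...,0]-.53)<.2)&(abs(P[...,1])<.25)
    w=lambda a:(a-A0+np.pi)%(2*np.pi)-np.pi
    for n,hm,C,z in(('lever',(H>172)|(H<4),L,.096),('sel',(H>=5)&(H<=17),S,.1)):
        q=P[hm&(Sa>140)&(V>50)&box&(abs(Z-z-.004)<.012)]
        if len(q)<8: print(n,'few',len(q));continue
        l=cv2.fitLine(q[:,:2].astype(np.float32),cv2.DIST_HUBER,0,.01,.01).ravel();d=q[:,:2].mean(0)-C
        a=np.arctan2(l[1],l[0]); a+=np.pi*(np.cos(a-np.arctan2(d[1],d[0]))<0)
        print(n,len(q),'ang line %.3f centroid %.3f'%(w(a),w(np.arctan2(d[1],d[0]))),np.linalg.norm(d).round(4))
    for n,h0,h1 in(('blue',100,130),('green',45,90),('amber',20,35)):
        q=P[(H>=h0)&(H<=h1)&(Sa>120)&box&(abs(Z-.115)<.006)]
        if len(q): print(n,len(q),((q[:,:2].min(0)+q[:,:2].max(0))/2).round(4),q.mean(0).round(4))
    if fn: cv2.imwrite('pics/'+fn,cv2.resize(c['img'][150:300,220:440,::-1],(770,525)))
E
python3 - <<'E'
from m import *
meas('s3.png')
E
```

```text
lever 72 ang line 1.370 centroid 1.527 0.0482
sel 74 ang line 0.511 centroid 0.550 0.0759
blue 210 [0.6029 0.2013] [0.6029 0.2009 0.1158]
green 172 [0.4881 0.0873] [0.4302 0.1215 0.1163]
amber 251 [0.6952 0.0416] [0.6959 0.0412 0.1159]
```

View pics/s3.png

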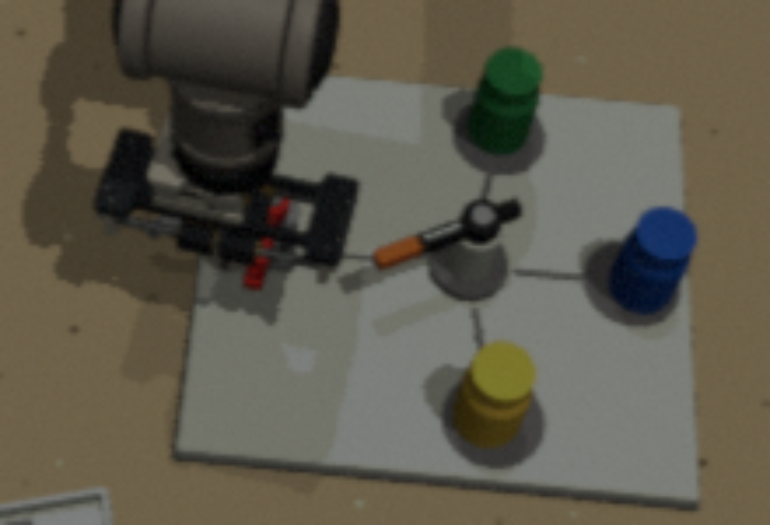

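The lever at crop (255–285,200–285) is nearly square but not yet on the pin. I'll push on gently along the tool's +y.

Emit:
{"name": "step_arm", "arguments": {"plan": [[1, 0, 0.002, 0, 0], [1, 0, 0.004, 0, 0], [1, 0, 0.006, 0, 0], [1, 0, 0.008, 0, 0], [1, 0, 0.008, 0, 0], [1, 0, 0.008, 0, 0]]}}

```text
time: 5.25
tool_pos: [0.5529, -0.1391, 0.0859]
tool_rot: [-3.14, 0.001, 2.712]
contact_force: [-0.2, -8.2, -1.0]
opening: 0.0002
grip_force: 3.8
```

8 N against it, so the lever is on the pin. Back off and lift.

Emit:
{"name": "step_arm", "arguments": {"plan": [[1, 0, -0.008, 0, 0], [1, 0, -0.02, 0, 0], [1, 0, -0.02, -0.03, 0], [1, 0, -0.02, -0.08, 0], [1, 0, -0.02, -0.08, 0], [1, 0, -0.02, -0.08, 0]]}}

```text
time: 6.0
tool_pos: [0.5439, -0.156, 0.1653]
tool_rot: [3.141, -0.001, 2.712]
contact_force: [-0.6, 0.3, -0.0]
opening: 0.0004
grip_force: 0.0
```

```bash
python3 - <<'E'
from m import *
meas()
s=observe();p0=s['tool_pos'];y=s['tool_rot'][2];print(s['qpos'],p0)
a=push(S,.515,.055,.007,.018,y);print(a,loc(a,p0[2],p0,y),loc(a,.085,p0,y))
p1=np.r_[a,.085]
for th in np.arange(.515,3.2,.11): print(round(th,2),loc(push(S,th,.055,.007,0,y),.085,p1,y))
E
```

```text
lever 131 ang line 1.557 centroid 1.593 0.0405
sel 71 ang line 0.460 centroid 0.552 0.0758
blue 210 [0.6014 0.2008] [0.6031 0.2011 0.1164]
green 170 [0.4869 0.0978] [0.4316 0.1213 0.1162]
amber 251 [0.6946 0.0414] [0.6956 0.0412 0.116 ]
[-4.14857527e-01  4.71242134e-01  1.50115880e+00  2.97608782e-04
  1.17136358e+00 -1.55583801e+00] [ 0.54363835 -0.15585173  0.16466226]
[ 0.52571861 -0.00078041] [0.081, 0.133, 0.0] [0.081, 0.133, 0.08]
0.52 [-0.014, 0.011, 0.0]
0.62 [-0.02, 0.012, 0.0]
0.74 [-0.026, 0.014, 0.0]
0.84 [-0.032, 0.017, 0.0]
0.96 [-0.037, 0.02, 0.0]
1.06 [-0.043, 0.025, 0.0]
1.17 [-0.048, 0.03, 0.0]
1.28 [-0.052, 0.036, 0.0]
1.4 [-0.055, 0.042, 0.0]
1.5 [-0.058, 0.048, 0.0]
1.61 [-0.061, 0.054, 0.0]
1.72 [-0.062, 0.06, 0.0]
1.84 [-0.063, 0.066, 0.0]
1.94 [-0.063, 0.073, 0.0]
2.05 [-0.062, 0.08, 0.0]
2.16 [-0.061, 0.087, 0.0]
2.28 [-0.058, 0.094, 0.0]
2.38 [-0.054, 0.101, 0.0]
2.49 [-0.05, 0.107, 0.0]
2.6 [-0.044, 0.112, 0.0]
2.72 [-0.038, 0.117, 0.0]
2.82 [-0.03, 0.121, 0.0]
2.94 [-0.023, 0.124, 0.0]
3.04 [-0.016, 0.126, 0.0]
3.16 [-0.012, 0.128, 0.0]
```

Emit:
{"name": "step_arm", "arguments": {"plan": [[1, 0.02, 0.035, 0, 0], [1, 0.04, 0.07, 0, 0], [1, 0.06, 0.1, 0, 0], [1, 0.081, 0.133, 0, 0], [1, 0.081, 0.133, 0, 0], [1, 0.081, 0.133, 0, 0], [1, 0.081, 0.133, 0.03, 0], [1, 0.081, 0.133, 0.06, 0], [1, 0.081, 0.133, 0.08, 0], [1, 0.081, 0.133, 0.08, 0], [1, 0.081, 0.133, 0.08, 0]]}}

```text
time: 7.42
tool_pos: [0.5268, -0.0022, 0.0862]
tool_rot: [3.141, 0.001, 2.711]
contact_force: [-0.3, -0.1, 1.4]
opening: 0.0003
grip_force: 0.0
```

Emit:
{"name": "step_arm", "arguments": {"plan": [[1, -0.007, 0.006, 0, 0], [1, -0.014, 0.011, 0, 0], [1, -0.02, 0.012, 0, 0], [1, -0.026, 0.014, 0, 0], [1, -0.032, 0.017, 0, 0], [1, -0.037, 0.02, 0, 0], [1, -0.043, 0.025, 0, 0], [1, -0.048, 0.03, 0, 0], [1, -0.052, 0.036, 0, 0], [1, -0.055, 0.042, 0, 0], [1, -0.058, 0.048, 0, 0], [1, -0.06, 0.053, 0, 0], [1, -0.06, 0.053, 0, 0]]}}

```text
time: 9.05
tool_pos: [0.6034, 0.0222, 0.0858]
tool_rot: [3.141, 0.001, 2.712]
contact_force: [-0.5, 0.5, -0.0]
opening: 0.0001
grip_force: 0.0
```

```bash
python3 - <<'E'
from m import *
meas('s4.png')
s=observe();p0=s['tool_pos'];y=s['tool_rot'][2]
for th in np.arange(1.6,3.2,.11): print(round(th,2),loc(push(S,th,.055,.007,0,y),.085,p0,y))
E
```

```text
lever 146 ang line 1.573 centroid 1.574 0.0407
sel 48 ang line 1.580 centroid 1.563 0.0848
blue 208 [0.6018 0.2012] [0.6032 0.2002 0.1163]
amber 252 [0.6947 0.0417] [0.6952 0.0415 0.1159]
1.6 [0.001, -0.0, 0.001]
1.71 [-0.001, 0.006, 0.001]
1.82 [-0.002, 0.012, 0.001]
1.93 [-0.002, 0.019, 0.001]
2.04 [-0.002, 0.026, 0.001]
2.15 [0.0, 0.033, 0.001]
2.26 [0.003, 0.04, 0.001]
2.37 [0.006, 0.047, 0.001]
2.48 [0.011, 0.053, 0.001]
2.59 [0.016, 0.058, 0.001]
2.7 [0.023, 0.063, 0.001]
2.81 [0.03, 0.068, 0.001]
2.92 [0.037, 0.071, 0.001]
3.03 [0.044, 0.073, 0.001]
3.14 [0.048, 0.074, 0.001]
```

View pics/s4.png

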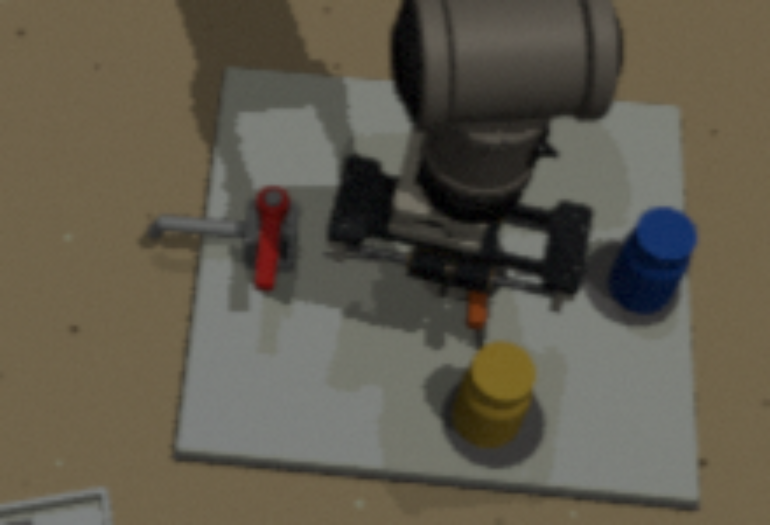

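The lever is shut (crop 265–275,200–285), the orange tip at (478,310) is just short of amber, and the bottles haven't moved. I'll continue the sweep.

Emit:
{"name": "step_arm", "arguments": {"plan": [[1, -0.001, 0.006, 0, 0], [1, -0.002, 0.012, 0, 0], [1, -0.002, 0.019, 0, 0], [1, -0.002, 0.026, 0, 0], [1, 0, 0.033, 0, 0], [1, 0.003, 0.04, 0, 0], [1, 0.006, 0.047, 0, 0], [1, 0.011, 0.053, 0, 0], [1, 0.016, 0.058, 0, 0], [1, 0.023, 0.063, 0, 0], [1, 0.03, 0.068, 0, 0], [1, 0.037, 0.071, 0, 0], [1, 0.042, 0.073, 0, 0], [1, 0.042, 0.073, 0, 0]]}}

```text
time: 10.85
tool_pos: [0.5948, 0.1062, 0.0858]
tool_rot: [3.141, -0.0, 2.712]
contact_force: [0.2, 0.4, 0.1]
opening: 0.0005
grip_force: 0.0
```

```bash
python3 - <<'E'
from m import *
meas('s5.png')
s=observe();p0=s['tool_pos'];y=s['tool_rot'][2]
for th in np.arange(2.9,3.3,.05): print(round(th,2),loc(push(S,th,.055,.007,0,y),.085,p0,y))
E
```

```text
lever 154 ang line 1.582 centroid 1.567 0.0389
sel few 0
blue 23 [0.5992 0.2012] [0.602  0.199  0.1156]
green 125 [0.4283 0.1157] [0.4302 0.1175 0.1159]
amber 253 [0.6942 0.0412] [0.6956 0.0409 0.1159]
2.9 [-0.007, -0.003, 0.001]
2.95 [-0.003, -0.001, 0.001]
3.0 [0.0, -0.0, 0.001]
3.05 [0.002, 0.0, 0.001]
3.1 [0.004, 0.001, 0.001]
3.15 [0.006, 0.002, 0.001]
3.2 [0.008, 0.002, 0.001]
3.25 [0.01, 0.003, 0.001]
```

View pics/s5.png

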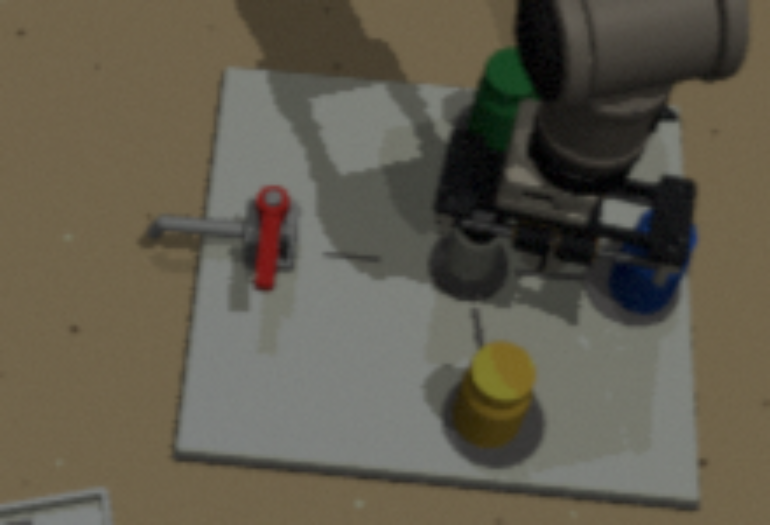

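The hand hides the selector, but the model puts it at about 3.0, so it needs a little more. Then back off, lift clear and look.

Emit:
{"name": "step_arm", "arguments": {"plan": [[1, 0.003, 0.001, 0, 0], [1, 0.005, 0.001, 0, 0], [1, 0.005, 0.001, 0, 0], [1, 0.005, 0.001, 0, 0], [1, -0.006, 0, 0, 0], [1, -0.012, 0, 0, 0], [1, -0.012, 0, -0.03, 0], [1, -0.012, 0, -0.08, 0], [1, -0.012, 0, -0.12, 0], [1, 0.05, 0, -0.12, 0], [1, 0.1, 0, -0.12, 0], [1, 0.15, 0.03, -0.12, 0], [1, 0.18, 0.06, -0.12, 0], [1, 0.18, 0.1, -0.12, 0], [1, 0.18, 0.14, -0.12, 0], [1, 0.18, 0.18, -0.12, 0], [1, 0.18, 0.18, -0.12, 0], [1, 0.18, 0.18, -0.12, 0]]}}

```text
time: 13.15
tool_pos: [0.5062, 0.3437, 0.2053]
tool_rot: [-3.14, -0.001, 2.712]
contact_force: [-0.4, 0.5, 0.1]
opening: 0.0004
grip_force: 0.0
```

```bash
python3 - <<'E'
from m import *
meas()
c=save('top','t2.png')
E
```

```text
lever 152 ang line 1.584 centroid 1.569 0.0386
sel 64 ang line -3.056 centroid 3.119 0.0757
blue 217 [0.6017 0.2009] [0.6033 0.2004 0.1162]
green 174 [0.4269 0.1228] [0.4295 0.1224 0.1163]
amber 249 [0.6945 0.0412] [0.696  0.0411 0.1161]
```

View pics/t2.png

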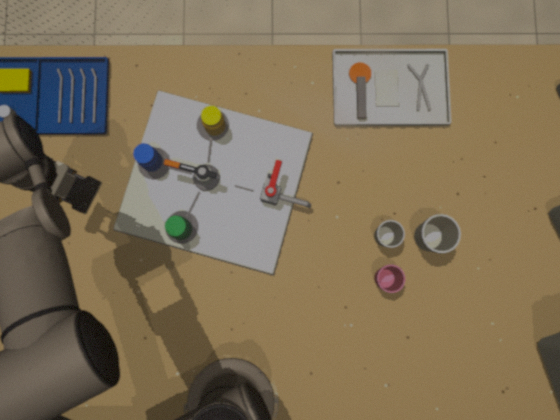

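The orange tip (164,162) points at blue (145,156), the lever is shut at (272,175), and the bottles and cup are unmoved. One numeric check in the top view before I hand in.

```bash
python3 - <<'E'
from m import *
c=read_camera('top');P=cloud(c);H,Sa,V=cv2.split(cv2.cvtColor(c['img'],cv2.COLOR_RGB2HSV));Z=P[...,2]
M=(H>=4)&(H<=17)&(Sa>130)&(Z>.08)&(Z<.125);M[:, :155]=0;M[:,215:]=0;M[:140]=0;M[190:]=0
v,u=np.nonzero(M);o=rayz(c,u.mean(),v.mean(),.106);print(len(u),u.mean(),v.mean(),o,u.min(),u.max())
b=np.array([.5976,.2032])
for hub in(S,L+.17*np.array([.285,.9586])):
    d=o-hub;d/=np.linalg.norm(d);e=b-hub;print(hub,'y of blue in arm frame',d[0]*e[1]-d[1]*e[0])
E
```

```text
90 171.1888888888889 163.26666666666668 [0.57565448 0.13844839] 164 179
[0.5564 0.0627] y of blue in arm frame -0.005317211049076155
[0.55665  0.063162] y of blue in arm frame -0.005429987056988675
```

The line is off by 5 mm, well inside the 18 mm allowed, so I'm handing in.

```bash
python3 -c "
from cell import *
print(hand_in())"
```

```text
the job is handed in; nothing more can be done
None
```

The job is handed in, with no verdict returned: the outlet lever is shut against its pin (about 1.57 rad), the selector's line passes about 5 mm from the blue bottle's centre, and the bottles and cup show no movement in the camera views.

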